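# Sweep the clay offcuts off the modelling board

### The arm

A 6-joint arm with a two-finger parallel gripper is mounted at the origin on the work surface. World frame = base frame: x ahead of the robot, y to its left, z up, the work surface at z = 0. Lengths are in m, angles in rad, forces in N, time in s.
With the tool pointing down it reaches from about 0.3 to 0.775 m from the base axis. Payload 14.6 kg.
Tool frame: the origin (TCP) lies midway between the tips of the shut fingers; the grasp point (between the pads) lies 19 mm behind it; z points along the fingers, y is the line along which they close (so a half turn about z gives the same grasp; the last joint's range is limited). The gripper opens to 85 mm and grips with 20 to 120 N. Pads are 22 mm wide; open, the fingers measure 114 mm over their backs; the gripper's body (76 mm by 85 mm) begins 54 mm behind the grasp point. The pads swing forward as they close: fully open they stand 13 mm farther back than shut.
Start: joints at [1.168, 0.3, 1.521, -0, 1.321, -0.067], TCP at [0.181, 0.519, 0.231] pointing down, gripper open.
Joint ranges: [-3.03, 3.03], [-0.79, 2.21], [0.23, 2.52], [-1.04, 4.18], [0, 3.07], [-2.55, 2.55]. Speed limits (rad/s): [2.22, 2.22, 2.57, 3.14, 3.14, 3.14].

### API

Orientations are given as a unit quaternion [x, y, z, w].
In Python, from bench import arm gives the robot as it stands.
- The arm moves only by the tool hand_motion, called as name(argument=value, ...) on one line, values as JSON. Schema: {"type":"object","properties":{"steps":{"type":"object","properties":{"increments":{"type":"array","items":{"type":"array","items":{"type":"number"},"minItems":4,"maxItems":4},"minItems":1,"maxItems":10}},"additionalProperties":false,"required":["increments"]},"jaw":{"type":"number"},"grip_n":{"type":"number"},"only":{"type":"string"},"quiet":{"type":"boolean"},"lines":{"type":"string"}},"required":["steps"],"additionalProperties":false}. steps is an object whose key "increments" holds a list of rows, 1 to 10 of them, each of 4 numbers: dx, dy, dz in m, then a turn about the tool's z in rad; each row is the pose to reach, as a shift and turn from the pose commanded when the call began, along the tool's axes at that moment; what a row does not reach only later rows make up. A row lasts 1/10 s, in which the tool goes at most 0.05 m and 0.15 rad, less where a joint would pass 70% of its speed; a pose out of reach is approached as far as the arm can. jaw is the finger opening in m, set as the call begins (left out keeps the last). The fingers move at their own pace and stop on an object; grip_n is the grip in N (left out, the last holds). Time passes only in rows, so rows that do not move let the fingers close. The tool returns the time, the measured TCP pose, the force, the opening and the grip force at its end. only (a regular expression) keeps the lines of the reply that match it, lines (a string "A,B") keeps lines A to B, and quiet returns only ok. Input that does not fit is refused with a message, and nothing moves.
- arm.state(): the state, without advancing time (a new reading comes with each control period).
- arm.grab_frame(name): name is "side" or "top" or "wrist"; returns the picture (384x512x3 uint8, blue, green, red); there is no depth.
- arm.calibration(name): a dict with "fx", "fy", "cx", "cy" (pixels), "D" ([k1, k2, p1, p2, k3] as OpenCV has them; the pictures are not rectified), "extrinsics" (4x4, takes a point from camera to world coordinates). Camera axes: x right, y down, z forward; pixel columns grow to the right and rows downward; lengths in m; the calibration is good to about 2 mm. A picture is of the moment at which its call begins: read the wrist's pose just before it. calibration takes no time and is no camera call; for the wrist camera it gives the pose at the moment of the call.
- arm.sign_off(): hands the job in; it is judged then, once.
The state is a dict: "clock": time; "joint_positions": joint angles; "joint_vel": joint speeds; "tau": joint torques, N m; "ee_pos": TCP position; "orientation": TCP orientation; "force": force on the tool from outside, world axes, zero at the start; "moment": the same for the moment, N m; "opening": finger opening in m; "grip_force": force on a finger pad.
Only numpy, scipy, OpenCV 4.12 (cv2) and the standard library are available. Lean on these libraries where they do the work, as an engineer would, in place of code of your own. Each camera call takes 0.05 s, during which the arm holds its last target. There are 200 camera calls.

### The job

Clear the modelling board: with the fingertips, sweep the three low grey clay offcuts over the edge of the board into the empty scrap tray beside it, not into the tray with the tools. Push them along the board, never pick them up, and leave the little clay bird and the clay car on the board, and everything else on the table, standing where they are.

Things in the scene. Friction and masses are not known exactly. Their poses are not given: they have to be found in the camera images.
- board: Fixed plywood modelling board on battens, 340 mm (its x) by 240 mm (its y), its flat top 36 mm above the table, no rim. Origin on the table under its centre; x points away from the robot, turned by up to about 0.2 rad. The two long edges, at y = -120 and y = +120 mm in its frame, are where the trays stand.
- scrap_tray: Fixed empty open steel tray, 310 mm (x) by 110 mm (y) by 32 mm high, walls and floor 4 mm. It stands 2 mm off one of the board's two long edges (which one varies), parallel to the board, its rim 4 mm below the board's top, so that things pushed over that edge fall in. Origin on the table under its centre, 177 mm from the board's centre along the board's y.
- tool_tray: Fixed steel tray of the same size at the board's other long edge, with four wooden modelling tools and brushes lying in it below its rim. Leave alone. Origin on the table under its centre.
- offcut_bar: Offcut, a bar 46 x 24 mm (x, y), 18 mm high. Bone-dry grey clay, hard and rigid, about 30 g, slides freely on the board. Lies loose on the board at any yaw. Origin at its middle, 9 mm above the board.
- offcut_stub: Offcut, a round stub, 34 mm across the foot, 28 mm across the top, 20 mm high. Bone-dry grey clay, hard and rigid, about 30 g, slides freely on the board. Lies loose on the board at any yaw. Origin at its middle, 10 mm above the board.
- offcut_lump: Offcut, a knobbly eight-cornered lump about 30 to 42 mm across, 20 mm high. Bone-dry grey clay, hard and rigid, about 30 g, slides freely on the board. Lies loose on the board at any yaw. Origin at its middle, 10 mm above the board.
- bird: Finished clay bird, an upright figure 30 mm thick at the body, 55 mm tall, 50 g, loose on the board. The three offcuts and the bird stand in four rows 60 mm apart along the board's x (at about -115, -55, 5 and 65 mm), one in each row, in any order, each within 55 mm of the board's middle in y. Origin at the centre of its foot. Leave alone.
- model_car: Finished clay model car, about 50 mm (x) by 100 mm (y), 37 mm high, 160 g, loose on the board along its far edge, about 138 mm beyond the board's middle. Origin at the centre of its underside. Leave alone.
- bucket: Zinc bucket, 120 mm across, 110 mm high, on the table to the left of the trays. Origin at the centre of its foot. Leave alone.
- bottle: Clear water bottle, 66 mm across, 190 mm high, on the table to the right of the trays. Origin at the centre of its foot. Leave alone.

How it is judged:
By the outcome, as a careful person would: the job done as asked, in the order asked, and still so for the second after the job is handed in, with the robot touching nothing.
It also fails if it takes over 54 s, if anything falls off the work surface, if the arm or the gripper's body presses on something with over 40 N, if the wrist force passes 120 N, or if a joint passes its speed limit or range.

## Working session

There is one attempt and no reset: what is moved stays moved. The work goes in short steps, Python scripts to look and compute and a tool call to move; the robot and the scene stay as the last step left them, time stands still between calls to the robot, and variables do not carry over. Pictures are saved under pics/ and viewed, at most 10 in all, crops included, and the job is handed in when it is done.

```bash
ls; mkdir -p pics; python3 - <<'E'
from bench import arm
import cv2,numpy as np
for n in ["top","side"]:
    cv2.imwrite(f"pics/{n}0.png",arm.grab_frame(n)); c=arm.calibration(n); print(n,c["fx"],c["cx"],c["cy"],c["D"]);print(np.round(c["extrinsics"],3))
s=arm.state();print(s["ee_pos"],s["orientation"],s["clock"])
E
```

```text
bench.py
pics
top 382.75846178824145 256.32699711543296 189.4966561145893 [-0.03408439  0.          0.          0.          0.        ]
[[ 1.000e-03 -9.910e-01  1.330e-01  3.950e-01]
 [-1.000e+00 -4.000e-03 -2.600e-02  1.200e-02]
 [ 2.600e-02 -1.330e-01 -9.910e-01  1.417e+00]
 [ 0.000e+00  0.000e+00  0.000e+00  1.000e+00]]
side 400.951108133253 252.027651945411 192.62078168953298 [-0.1411765  0.         0.         0.         0.       ]
[[ 0.965 -0.128  0.229  0.325]
 [-0.262 -0.496  0.828 -0.962]
 [ 0.008 -0.859 -0.513  0.654]
 [ 0.     0.     0.     1.   ]]
[0.18116586 0.51907711 0.23076364] [ 1.67105643e-01  9.85938855e-01 -5.16291387e-04 -1.11542911e-04] 0.1
```

View pics/top0.png

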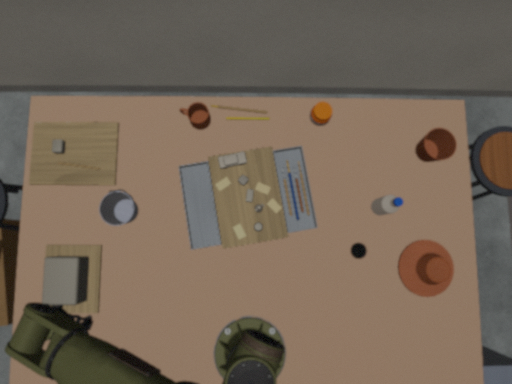

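View pics/side0.png

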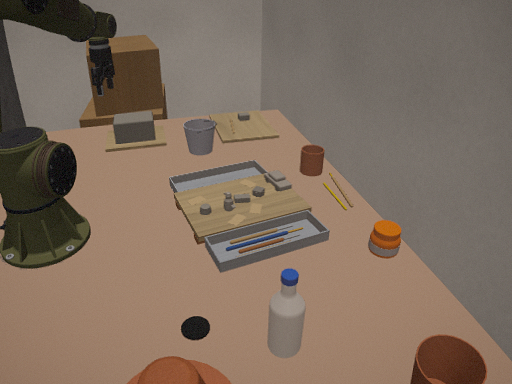

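The scrap tray is left of the board (top view around (202,205)), and the tool tray is on the right. Four small items sit at about (243,180), (249,196), (259,208) and (258,226), with the car at (232,160). Next I'll zoom in to identify them.

```bash
cat > h.py <<'E'
import cv2,numpy as np
from bench import arm
def ray(n,px,z,c=None):
    c=c or arm.calibration(n); K=np.array([[c["fx"],0,c["cx"]],[0,c["fy"],c["cy"]],[0,0,1]])
    p=cv2.undistortPoints(np.array(px,float).reshape(-1,1,2),K,np.array(c["D"])).reshape(-1,2)
    E=np.array(c["extrinsics"]); d=np.c_[p,np.ones(len(p))]@E[:3,:3].T; o=E[:3,3]
    return o+d*((z-o[2])/d[:,2])[:,None]
def project(n,P):
    c=arm.calibration(n);K=np.array([[c["fx"],0,c["cx"]],[0,c["fy"],c["cy"]],[0,0,1]]);E=np.linalg.inv(c["extrinsics"])
    return cv2.projectPoints(np.array(P,float).reshape(-1,3),cv2.Rodrigues(E[:3,:3])[0],E[:3,3],K,np.array(c["D"]))[0].reshape(-1,2)
E
python3 - <<'E'
import cv2,numpy as np
t=cv2.imread("pics/top0.png")[140:255,175:325];s=cv2.imread("pics/side0.png")[155:270,165:335]
cv2.imwrite("pics/t1.png",cv2.resize(t,(750,575),interpolation=cv2.INTER_CUBIC))
cv2.imwrite("pics/s1.png",cv2.resize(s,(765,517),interpolation=cv2.INTER_CUBIC))
E
```

```text
(no output)
```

View pics/t1.png

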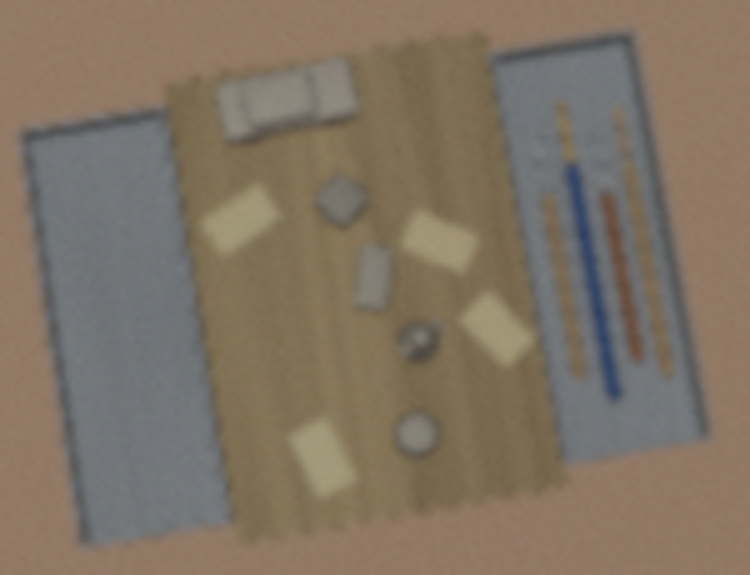

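View pics/s1.png

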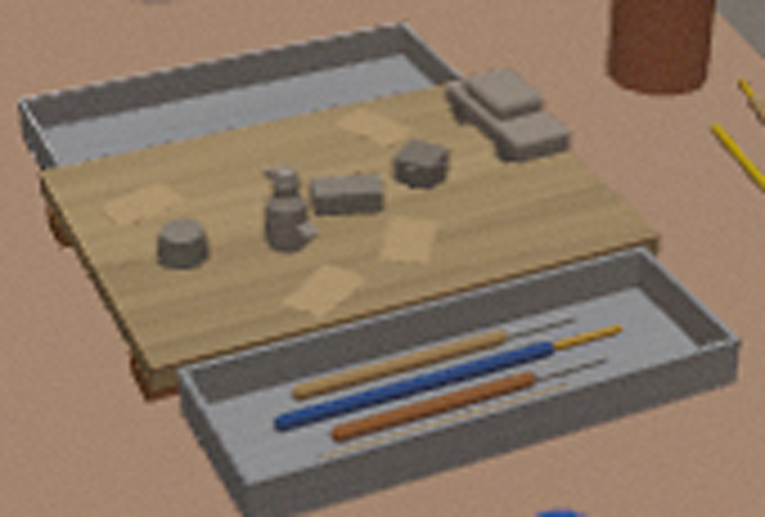

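Crop of the top view: lump at (342,201), bar at (373,278), bird at (418,340), stub at (417,434) and the car at (288,98). The side view confirms that the tall item is the bird. The yellow patches are flat.

```bash
python3 - <<'E'
from h import *
f=lambda p:(np.array(p,float)+.5)/5-.5+[175,140]
C=f([[167,85],[488,36],[565,487],[237,541]])
c=ray("top",C,.036);print("corners\n",c.round(3));
print([np.linalg.norm(c[i]-c[(i+1)%4]).round(3) for i in range(4)])
o=c.mean(0);ex=(c[0]-c[3])+(c[1]-c[2]);yaw=np.arctan2(ex[1],ex[0]);print("board",o.round(4),yaw)
R=np.array([[np.cos(yaw),-np.sin(yaw)],[np.sin(yaw),np.cos(yaw)]])
# refine: gray mask on board by saturation
im=cv2.imread("pics/top0.png");hsv=cv2.cvtColor(im,cv2.COLOR_BGR2HSV)
m=(hsv[...,1]<60).astype(np.uint8); poly=np.zeros_like(m)
cv2.fillConvexPoly(poly,project("top",np.c_[(R@(np.array([[.16,.11],[.16,-.11],[-.16,-.11],[-.16,.11]]).T)).T+o[:2],[.036]*4]).round().astype(int),1)
n,l,st,ce=cv2.connectedComponentsWithStats(m&poly)
for i in range(1,n):
    if st[i,4]>15:
        p=ray("top",ce[i],.036+.015)[0]; print(st[i],ce[i].round(1),p.round(3),"board",(R.T@(p-o)[:2]).round(3))
for nm,p in dict(lump=[342,201],bar=[373,278],bird=[418,340],stub=[417,434],car=[288,98]).items():
    p=ray("top",f(p),.054)[0];print(nm,p.round(3),(R.T@(p-o)[:2]).round(3))
c2=ray("side",np.array([[43,178],[150,370],[657,240]])/4.5+[165,155],.036);print("side corners",c2.round(3))
for nm,p in dict(stub=[183,228],bird=[288,245],bar=[346,184],lump=[421,150]).items():
    p=ray("side",np.array(p)/4.5+[165,155],.036 if nm=="bird" else .056)[0];print("side",nm,p.round(3),(R.T@(p-o)[:2]).round(3))
E
```

```bash
cat >> h.py <<'E'
from scipy.spatial.transform import Rotation as Ro
O=np.array([.556,.0085]);YAW=.163
def w(bx,by): return O+np.array([[np.cos(YAW),-np.sin(YAW)],[np.sin(YAW),np.cos(YAW)]])@[bx,by]
def to(bx,by,z):
    s=arm.state();R=Ro.from_quat(s["orientation"]).as_matrix()
    t=np.r_[w(bx,by),z]; d=R.T@(t-s["ee_pos"])
    a=YAW-np.arctan2(R[1,1],R[0,1])
    print("shift",d.round(4),"turn",round(-a,3),"clock",s["clock"],"world",t.round(3))
E
python3 -c "
from h import *
to(.0615,-.05,.16)"
```

```text
shift [-0.6001 -0.373   0.0711] turn 1.072 clock 0.1 world [ 0.625 -0.031  0.16 ]
```

hand_motion(steps={"increments": [[-0.04, -0.025, 0, 0.1], [-0.08, -0.05, 0, 0.2], [-0.12, -0.075, 0, 0.3], [-0.16, -0.1, 0, 0.4], [-0.2, -0.125, 0, 0.5], [-0.24, -0.15, 0, 0.6], [-0.28, -0.175, 0, 0.7], [-0.32, -0.2, 0, 0.8], [-0.36, -0.225, 0, 0.9], [-0.4, -0.25, 0, 1.0]]}, jaw=0.012, grip_n=20)

```text
clock: 1.1
ee_pos: [0.4773, 0.1496, 0.2312]
orientation: [0.621, 0.784, -0.0, -0.0]
force: [0.3, 0.9, 0.8]
opening: 0.0116
grip_force: 0.0
```

```bash
python3 -c "
from h import *
to(.0615,-.05,.16)"
```

```text
shift [-0.2094  0.1023  0.0712] turn 0.068 clock 1.1 world [ 0.625 -0.031  0.16 ]
```

hand_motion(steps={"increments": [[-0.04, 0.02, 0, 0.068], [-0.08, 0.04, 0, 0.068], [-0.12, 0.06, 0, 0.068], [-0.16, 0.08, 0, 0.068], [-0.19, 0.092, 0.03, 0.068], [-0.209, 0.102, 0.06, 0.068], [-0.209, 0.102, 0.071, 0.068], [-0.209, 0.102, 0.071, 0.068]]})

```text
clock: 1.9
ee_pos: [0.6234, -0.028, 0.1582]
orientation: [0.646, 0.763, -0.001, -0.002]
force: [0.6, -0.3, 0.2]
opening: 0.0121
grip_force: 0.0
```

```bash
python3 - <<'E'
from h import *
to(.0615,-.05,.041)
im=arm.grab_frame("wrist");c=arm.calibration("wrist");print(np.round(c["extrinsics"],3))
cv2.imwrite("pics/w1.png",im)
im=arm.grab_frame("side");cv2.imwrite("pics/s2.png",im)
E
```

```text
shift [-0.0032  0.0013  0.1172] turn 0.003 clock 1.9 world [ 0.625 -0.031  0.041]
[[ 0.986  0.161  0.042  0.613]
 [ 0.166 -0.953 -0.255  0.036]
 [-0.001  0.259 -0.966  0.303]
 [ 0.     0.     0.     1.   ]]
```

View pics/w1.png

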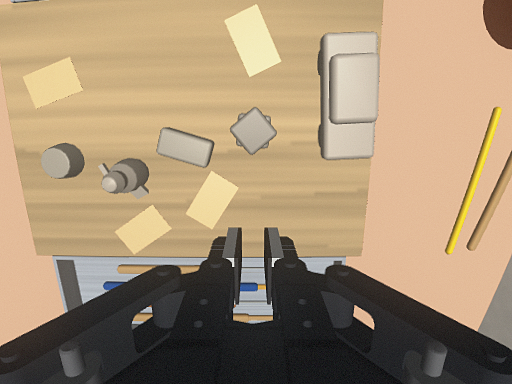

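The wrist view shows lump (253,131), bar (185,147) lying broadside, bird (125,177), stub (62,161) and car (350,95). I'll measure from this view.

```bash
python3 - <<'E'
from h import *
B=np.array([[np.cos(YAW),-np.sin(YAW)],[np.sin(YAW),np.cos(YAW)]])
def b(px,z): return ((ray("wrist",px,z)[:,:2]-O)@B).round(4)
print("board edge near/right bottom corner (0.17,-0.12), left bottom (-.17,-.12)",b([[362,256],[36,255]],.036).tolist())
print("lump top c",b([[253,131]],.056).tolist(),"pts",b([[231,131],[254,108],[276,131],[254,154]],.056).tolist())
print("bar top corners",b([[166,128],[213,141],[208,164],[157,152]],.054).tolist())
print("bird: head,tail low,beak",b([[109,184]],.085).tolist(),b([[140,193],[147,180]],.05).tolist(),"body",b([[128,175]],.065).tolist())
print("stub top",b([[67,161]],.056).tolist())
print("car corners",b([[322,158],[320,34]],.05).tolist())
E
```

```text
board edge near/right bottom corner (0.17,-0.12), left bottom (-.17,-.12) [[0.1748, -0.1182], [-0.1678, -0.1204]]
lump top c [[0.0619, 0.0075]] pts [[0.0434, 0.0074], [0.0626, 0.0262], [0.0812, 0.0076], [0.0628, -0.0119]]
bar top corners [[-0.012, 0.0099], [0.0277, -0.0011], [0.0228, -0.0209], [-0.0213, -0.0105]]
bird: head,tail low,beak [[-0.0514, -0.0319]] [[-0.0413, -0.0483], [-0.0337, -0.0362]] body [[-0.0441, -0.0286]]
stub top [[-0.1024, -0.0177]]
car corners [[0.1229, -0.0158], [0.1157, 0.0851]]
```

hand_motion(steps={"increments": [[-0.003, 0.001, 0.04, 0.003], [-0.003, 0.001, 0.08, 0.003], [-0.003, 0.001, 0.1, 0.003], [-0.003, 0.001, 0.111, 0.003], [-0.003, 0.001, 0.115, 0.003], [-0.003, 0.001, 0.117, 0.003], [-0.003, 0.001, 0.117, 0.003]]})

```text
clock: 2.7
ee_pos: [0.6265, -0.0307, 0.0447]
orientation: [0.647, 0.763, 0.001, 0.001]
force: [-0.4, -0.6, 0.4]
opening: 0.012
grip_force: 0.0
```

```bash
python3 -c "
from h import *
to(.0615,.128,.041)"
```

```text
shift [ 0.1782 -0.0015  0.0036] turn 0.001 clock 2.7 world [0.596 0.145 0.041]
```

hand_motion(steps={"increments": [[0.006, 0, 0, 0], [0.016, 0, 0, 0], [0.026, 0, 0, 0], [0.037, 0, 0, 0], [0.049, 0, 0, 0], [0.061, 0, 0, 0], [0.073, 0, 0, 0], [0.085, 0, 0, 0], [0.097, 0, 0, 0], [0.109, 0, 0, 0]]})

```text
clock: 3.7
ee_pos: [0.6079, 0.0777, 0.0433]
orientation: [0.647, 0.763, -0.0, 0.0]
force: [-0.2, -1.0, -0.5]
opening: 0.0121
grip_force: 0.1
```

```bash
python3 - <<'E'
from h import *
to(.0615,.128,.041)
cv2.imwrite("pics/w2.png",arm.grab_frame("wrist"))
E
```

```text
shift [ 0.0682 -0.0009  0.0023] turn 0.001 clock 3.7 world [0.596 0.145 0.041]
```

View pics/w2.png

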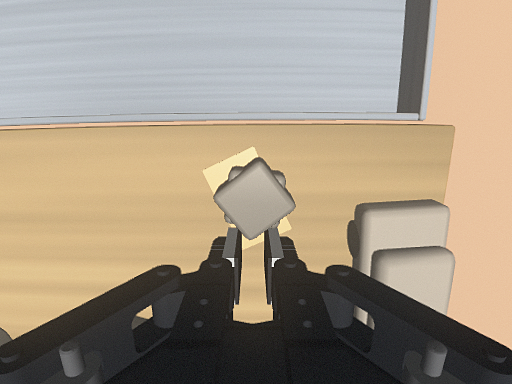

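The lump is at (255,198), seated between the fingertips and heading squarely for the tray, with the car at (400,250) untouched. I'll carry on over the edge.

hand_motion(steps={"increments": [[0.01, 0, 0, 0], [0.021, 0, 0, 0], [0.033, 0, 0, 0], [0.045, 0, 0, 0], [0.055, 0, 0, 0], [0.063, 0, 0, 0], [0.068, 0, 0, 0], [0.068, 0, 0, 0], [0.068, 0, -0.03, 0], [0.068, 0, -0.07, 0]]})

```text
clock: 4.75
ee_pos: [0.596, 0.1432, 0.1122]
orientation: [0.647, 0.763, -0.002, -0.001]
force: [0.9, 0.6, 0.5]
opening: 0.0122
grip_force: 0.0
```

hand_motion(steps={"increments": [[0, 0, -0.04, 0], [-0.04, -0.01, -0.05, 0], [-0.08, -0.03, -0.05, 0], [-0.12, -0.05, -0.05, 0], [-0.16, -0.055, -0.05, 0], [-0.2, -0.055, -0.05, 0], [-0.2, -0.055, -0.05, 0]]})

```text
clock: 5.45
ee_pos: [0.5754, -0.067, 0.1633]
orientation: [0.649, 0.761, -0.0, 0.0]
force: [0.3, 0.3, -0.7]
opening: 0.0121
grip_force: 0.0
```

```bash
python3 - <<'E'
from h import *
to(.007,-.065,.041)
cv2.imwrite("pics/w3.png",arm.grab_frame("wrist"))
E
```

```text
shift [ 0.0127 -0.      0.1223] turn -0.004 clock 5.45 world [ 0.573 -0.055  0.041]
```

View pics/w3.png

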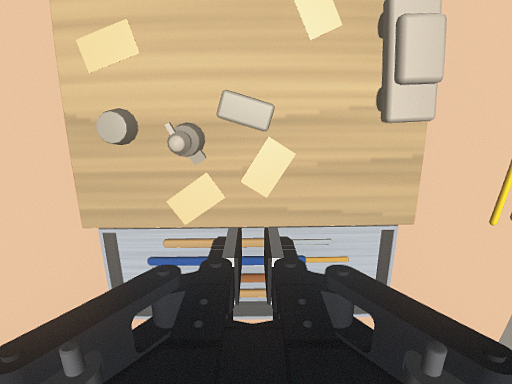

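The lump is off the board. The bar is at (246,110), with clear space between it and the bird (185,140). Next I'll sweep the bar.

hand_motion(steps={"increments": [[0.013, -0.001, 0.04, 0], [0.013, -0.001, 0.08, 0], [0.013, -0.001, 0.105, 0], [0.013, -0.001, 0.115, 0], [0.013, -0.001, 0.12, 0], [0.013, -0.001, 0.121, 0], [0.013, -0.001, 0.121, 0]]})

```text
clock: 6.2
ee_pos: [0.5729, -0.0499, 0.0435]
orientation: [0.647, 0.763, 0.0, 0.001]
force: [0.4, -0.3, 0.3]
opening: 0.012
grip_force: 0.0
```

hand_motion(steps={"increments": [[0.006, 0, 0, 0], [0.014, 0, 0, 0], [0.022, 0, 0, 0], [0.03, 0, 0, 0], [0.039, 0, 0, 0], [0.049, 0, 0, 0], [0.06, 0, 0, 0], [0.072, 0, 0, 0], [0.084, 0, 0, 0], [0.096, 0, 0, 0]]})

```text
clock: 7.2
ee_pos: [0.5563, 0.0459, 0.0423]
orientation: [0.647, 0.763, -0.0, -0.0]
force: [0.2, 0.4, 0.0]
opening: 0.0119
grip_force: 0.1
```

```bash
python3 - <<'E'
from h import *
to(.006,.128,.041)
cv2.imwrite("pics/w4.png",arm.grab_frame("wrist"))
E
```

```text
shift [ 0.0911 -0.0003  0.0013] turn 0.001 clock 7.2 world [0.541 0.136 0.041]
```

View pics/w4.png

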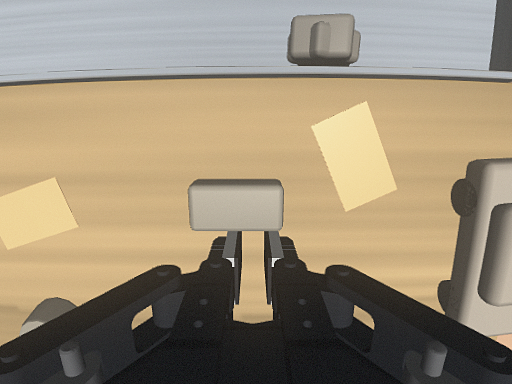

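The lump lies in the tray at (323,40). The bar is square on both fingertips at (236,205).

hand_motion(steps={"increments": [[0.011, 0, 0, 0], [0.023, 0, 0, 0], [0.035, 0, 0, 0], [0.047, 0, 0, 0], [0.059, 0, 0, 0], [0.071, 0, 0, 0], [0.081, 0, 0, 0], [0.088, 0, 0, 0], [0.091, 0, 0, 0], [0.091, 0, 0, 0]]})

```text
clock: 8.25
ee_pos: [0.5417, 0.1349, 0.0423]
orientation: [0.647, 0.763, -0.0, 0.0]
force: [-0.1, -0.4, -0.5]
opening: 0.0118
grip_force: 0.0
```

hand_motion(steps={"increments": [[0, 0, -0.03, 0], [0, 0, -0.07, 0], [-0.02, -0.01, -0.11, 0], [-0.06, -0.04, -0.12, 0], [-0.1, -0.07, -0.12, 0], [-0.14, -0.1, -0.12, 0], [-0.18, -0.118, -0.12, 0], [-0.195, -0.119, -0.12, 0], [-0.195, -0.119, -0.12, 0]]})

```text
clock: 9.15
ee_pos: [0.4559, -0.0793, 0.1625]
orientation: [0.648, 0.761, 0.0, 0.0]
force: [0.7, -0.3, 0.4]
opening: 0.0122
grip_force: 0.0
```

```bash
python3 - <<'E'
from h import *
to(-.113,-.068,.041)
B=np.array([[np.cos(YAW),-np.sin(YAW)],[np.sin(YAW),np.cos(YAW)]])
cv2.imwrite("pics/w5.png",arm.grab_frame("wrist"))
np.save("w5.npy",arm.calibration("wrist")["extrinsics"])
E
```

```text
shift [ 2.500e-03 -1.000e-04  1.215e-01] turn -0.003 clock 9.15 world [ 0.456 -0.077  0.041]
```

View pics/w5.png

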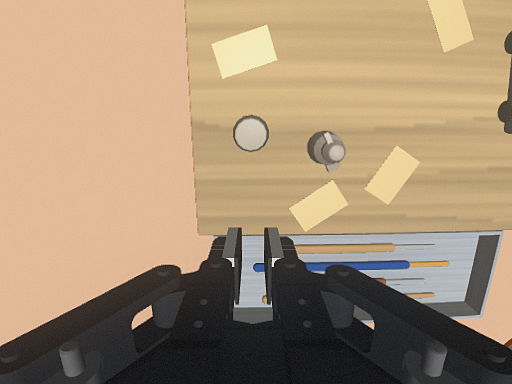

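The stub is at (251,133), almost in line with the fingers (column about 253). The bird at (326,150) is unmoved.

```bash
python3 -c "
from h import *
B=np.array([[np.cos(YAW),-np.sin(YAW)],[np.sin(YAW),np.cos(YAW)]])
print(((ray('wrist',[[251,132]],.056)[:,:2]-O)@B).round(4),((ray('wrist',[[325,150]],.06)[:,:2]-O)@B).round(4))"
```

```text
[[-0.1139 -0.0162]] [[-0.0513 -0.0309]]
```

hand_motion(steps={"increments": [[0.002, 0, 0.04, 0], [0.002, 0, 0.08, 0], [0.002, 0, 0.105, 0], [0.002, 0, 0.115, 0], [0.002, 0, 0.12, 0], [0.002, 0, 0.12, 0], [0.002, 0, 0.12, 0]]})

```text
clock: 9.9
ee_pos: [0.4565, -0.0752, 0.0434]
orientation: [0.647, 0.763, 0.0, 0.001]
force: [-0.1, 0.1, -0.4]
opening: 0.0113
grip_force: 0.0
```

```bash
python3 -c "
from h import *
to(-.113,.128,.041)"
```

```text
shift [ 0.1945 -0.001   0.0022] turn 0.001 clock 9.9 world [0.424 0.116 0.041]
```

hand_motion(steps={"increments": [[0.008, -0.001, 0, 0], [0.017, -0.001, 0, 0], [0.026, -0.001, 0, 0], [0.034, -0.001, 0, 0], [0.043, -0.001, 0, 0], [0.053, -0.001, 0, 0], [0.064, -0.001, 0, 0], [0.076, -0.001, 0, 0], [0.088, -0.001, 0, 0], [0.1, -0.001, 0, 0]]})

```text
clock: 10.9
ee_pos: [0.4383, 0.0243, 0.0423]
orientation: [0.647, 0.763, -0.0, 0.0]
force: [-0.4, 0.1, 0.3]
opening: 0.0123
grip_force: 0.4
```

hand_motion(steps={"increments": [[0.011, 0, 0, 0], [0.023, 0, 0, 0], [0.035, 0, 0, 0], [0.047, 0, 0, 0], [0.059, 0, 0, 0], [0.071, 0, 0, 0], [0.082, 0, 0, 0], [0.09, 0, 0, 0], [0.094, 0, 0, 0], [0.094, 0, 0, 0]]})

```text
clock: 11.9
ee_pos: [0.4231, 0.1164, 0.0423]
orientation: [0.647, 0.763, -0.0, -0.0]
force: [0.3, -0.3, -0.0]
opening: 0.0122
grip_force: 0.0
```

hand_motion(steps={"increments": [[0, 0, -0.03, 0], [0, 0, -0.07, 0], [0, 0, -0.11, 0], [0, 0, -0.15, 0], [-0.02, 0, -0.18, 0], [-0.06, 0, -0.18, 0], [-0.08, 0, -0.18, 0], [-0.08, 0, -0.18, 0], [-0.08, 0, -0.18, 0]]})

```text
clock: 12.8
ee_pos: [0.4362, 0.0367, 0.2222]
orientation: [0.647, 0.762, -0.0, -0.0]
force: [0.4, -0.5, -0.0]
opening: 0.012
grip_force: 0.0
```

```bash
python3 - <<'E'
from h import *
print(arm.state()["ee_pos"])
a=arm.grab_frame("side")[150:270,165:335];b=arm.grab_frame("wrist")
cv2.imwrite("pics/f.png",np.vstack([cv2.resize(a,(400,282),interpolation=cv2.INTER_CUBIC),cv2.resize(b,(400,300))]))
E
```

```text
[0.43617367 0.03673442 0.22221138]
```

View pics/f.png

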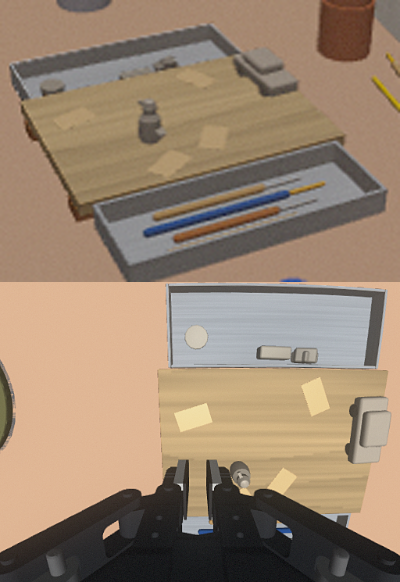

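All three offcuts are in the scrap tray: stub (196,337), bar (273,352) and lump (305,355). The bird and car still stand on the board and the arm is clear, so I'm handing in.

```bash
python3 -c "
from bench import arm
print(arm.sign_off())"
```

```text
the job is handed in; nothing more can be done
None
```

I swept all three offcuts into the empty scrap tray in 13 s and handed the job in; the last pictures showed the bird and car still standing on the board and the tool tray untouched (sign-off returned no verdict).

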